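Scan a spice jar in the leaning scanner cradle

TASK

Scan the spice jar: set it lid uppermost in the scanner's leaning cradle, between the side guides, with its bar-code sticker turned to the window in the bed, and press it gently down along the bed until the sprung foot (its height differs each time) is fully down, holding it there for about a second. Then let the foot come back up and leave the jar leaning in the cradle, sticker still facing the window, without knocking the jar over or disturbing the pepper mill, the mug or the tape roll.

Things in the scene. Friction and masses are not known exactly. Their poses are not given: they have to be found in the camera images.
- spice_jar: Loose spice jar, 105 mm tall, clear body 43 mm and dark screw lid (upper 21 mm, does not turn) 44 mm in diameter, 0.08 to 0.15 kg, standing on the worktop at the start. Origin: centre of its underside; z runs up its axis to the lid; +x points out through the middle of the bar-code sticker. It can be gripped across lid and upper body.
- code (a point): Middle of the black and white bar-code sticker (about 31 mm wide round the jar, 36 mm high) on the jar's side: 22 mm from the axis along the jar's +x, 45 mm above its underside.
- scanner: Scanner fixed to the worktop: white base 150 x 96 x 12 mm, grey cradle bed leaning 30 degrees from the vertical, white housing 30 mm thick behind the bed. Origin under the base. The bed is open towards its -x (roughly the robot's left); a jar in it leans over towards its +x. Two side guides, 52 mm apart inside, stand 14 mm proud of the bed and end 52 mm up the slope.
- window (a point): Middle of the black window (34 x 40 mm) in the bed's face, 40 mm up the slope from the bed point. The bed is 66 mm wide up to 54 mm up the slope, then a tongue 34 mm wide up to 120 mm, so that fingers closing across the bed pass on either side of the tongue.
- bed (a point): Fixed point on the axis of a jar lying in the cradle, 42 mm above the worktop; axes: z up along the bed (30 degrees from vertical), x square into bed and window (bed face 22.5 mm away), y across. A jar in place, sticker to the window, has its body frame parallel to this one, x and y within 2 mm, but its underside stands on the foot, 0 to 24 mm up z: it must be found by touch.
- foot (a joint): Sprung foot plate 42 x 46 mm square to the bed: 0 when up, 0.008 m fully down, sliding along the bed point's -z. Its top when up lies 0 to 24 mm above the bed point along z, clamped at an unmeasured height. Spring: 2 N at the start, 8 N fully down (plus jar friction on the bed), then a hard stop; over 25 N is too much. It rises again, damped (60 N s/m), with the jar.
- pepper_mill: Bystander: loose glass shaker with a grey cap, 44 x 44 x 90 mm, standing behind the jar; origin under its middle. Leave it alone.
- mug: Bystander: loose mug, 82 x 114 x 91 mm, standing behind the scanner; origin under its middle. Leave it alone.
- tape_roll: Bystander: loose tape roll, 98 x 96 x 25 mm, lying left of the scanner; origin under its middle. Leave it alone.
Things that resemble listed ones, but are neither listed nor needed, are in the scene too. Several things look just like the scanner: the one meant starts farthest to the robot's left.

How it is judged:
By the outcome, as a careful person would: the job done as asked, in the order asked, and still so for the second after the job is handed in, with the robot touching nothing.
It also fails if it takes over 61 s, if anything falls off the work surface, if the arm or the gripper's body presses on something with over 40 N, if the wrist force passes 120 N, or if a joint passes its speed limit or range.

ROBOT

A 6-joint arm with a two-finger parallel gripper is mounted at the origin on a cart in front of the work surface, level with it; the furniture and walls round the work are solid. World frame = base frame: x ahead of the robot, y to its left, z up, the work surface at z = 0. Lengths are in m, angles in degrees, forces in N, time in s.
With the tool pointing down it reaches from about 0.25 to 0.85 m from the base axis. Payload 12.5 kg.
Tool frame: the origin (TCP) lies on the centre line of the jaws, within the pads' length; the fingertips stand 19 mm ahead of it and the grasp point (between the pads) is the TCP; z points along the fingers, y is the line along which they close (so a half turn about z gives the same grasp; the last joint's range is limited). The gripper opens to 93 mm and grips with 3 to 60 N. Pads are 15 mm wide; open, the fingers measure 128 mm over their backs; the gripper's body (75 mm by 188 mm) begins 65 mm behind the grasp point.
Start: joints at [-70.164, 20.094, 94.641, -0, 65.266, -4.847], TCP at [0.23, -0.5, 0.207] pointing down, gripper open.
Joint ranges: [-157.81, 157.81], [-45, 120.19], [0.68, 151.7], [-89.99, 269.99], [4.06, 180], [-164.3, 164.3]. Speed limits (degrees/s): [127.2, 127.2, 159.86, 180, 180, 180].

INTERFACE

Orientations are given as [roll, pitch, yaw] about the fixed x, y, z axes, in that order (R = Rz(yaw) Ry(pitch) Rx(roll)).
In Python, from rig import arm, kin, optics, workorder gives the robot as it stands. Calls block until the motion is done:
- arm.goto(position, orientation): joint-space move of the TCP to a pose.
- arm.move_straight(position, ori=None, rate=0.15): straight line of the TCP; ori=None keeps the orientation; rate is the mean speed in m/s.
- arm.movej(angles): joint-space move.
- arm.ungrasp() and arm.clamp(effort=None): open the fingers fully, or close them until they stop; effort is the grip in N (None keeps the last).
- arm.pause(seconds).
- kin.solve_ik(position, orientation): joint angles nearest the present ones, or None.
- optics.grab_frame(name): name is "scene" or "top" or "wrist"; returns a dict with "pixels" (400x640x3 uint8, blue, green, red), "z_map" (400x640 float32, m along the optical axis (not along the pixel's ray), 0 where there is no reading), "intrinsics" (3x3 intrinsics, pixels), "pose" (4x4, takes a point from camera to world coordinates); the wrist camera has in their place "tool_from_camera" (4x4, takes a point from camera to tool coordinates, whose origin is the TCP and whose axes are the flange's). Camera axes: x right, y down, z forward; pixel columns grow to the right and rows downward; lengths in m; the calibration is good to about 2 mm. A picture is of the moment at which its call begins: read the wrist's pose just before it.
A pose or a line that the arm cannot do raises arm.PlanningError and nothing moves.
- workorder.sign_off(): hands the job in; it is judged then, once.
Readings, each from a call of its own:
- arm.current_clock(): time.
- arm.current_joints(): joint angles.
- arm.current_joint_vel(): joint speeds.
- arm.current_joint_efforts(): joint torques, N m.
- arm.current_tool_pos(): TCP position.
- arm.current_tool_rot(): TCP orientation.
- arm.current_ft_force(): force on the tool from outside, world axes, zero at the start.
- arm.current_torque(): the same for the moment, N m.
- arm.current_width(): finger opening in m.
- arm.current_gripper_force(): force on a finger pad.
Only numpy, scipy, OpenCV 4.12 (cv2) and the standard library are available. Lean on these libraries where they do the work, as an engineer would, in place of code of your own. Each camera call takes 0.05 s, during which the arm holds its last target. There are 200 camera calls.

## Working session

There is one attempt and no reset: what is moved stays moved. The work goes in short steps, each a Python script; the robot and the scene stay as the last script left them, time stands still between calls to the robot, and variables do not carry over. Pictures are saved under pics/ and viewed, at most 10 in all, crops included, and the job is handed in when it is done.

```bash
mkdir -p pics; ls; python3 - <<'E'
from rig import arm,kin,optics
import cv2,numpy as np
for n in("scene","top"):
    f=optics.grab_frame(n);cv2.imwrite(f"pics/{n}0.png",f["pixels"]);np.savez(f"{n}0.npz",**f)
    print(n,f["intrinsics"].round(1).tolist(),f["pose"].round(3).tolist())
print(arm.current_tool_rot(),arm.current_clock())
E
```

```text
pics
scene [[481.7, 0.0, 326.8], [0.0, 481.7, 199.1], [0.0, 0.0, 1.0]] [[0.846, -0.277, 0.456, -0.129], [-0.533, -0.44, 0.722, -1.137], [0.0, -0.854, -0.52, 0.839], [0.0, 0.0, 0.0, 1.0]]
top [[517.4, 0.0, 318.4], [0.0, 517.4, 197.9], [0.0, 0.0, 1.0]] [[0.005, -0.984, 0.18, 0.338], [-1.0, -0.004, 0.006, -0.084], [-0.005, -0.18, -0.984, 1.314], [0.0, 0.0, 0.0, 1.0]]
[-1.79942710e+02 -4.65741153e-03  2.46840484e+01] 0.1
```

View pics/scene0.png

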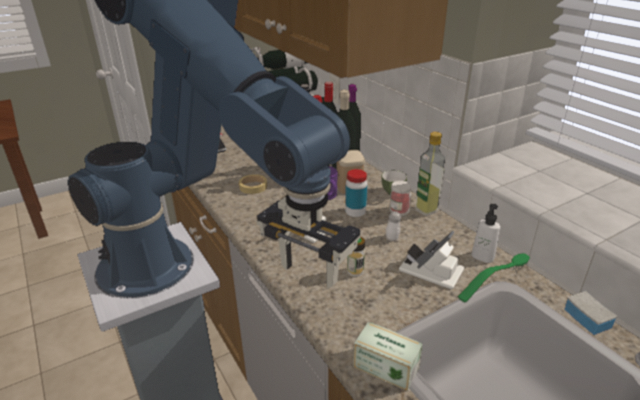

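View pics/top0.png

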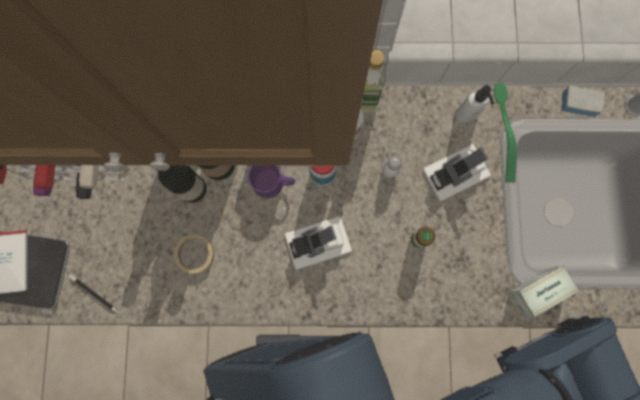

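```bash
cat > h.py <<'E'
import numpy as np,cv2
def cloud(f,T=None):
    K=f["intrinsics"];z=f["z_map"];T=f["pose"] if T is None else T
    v,u=np.mgrid[:z.shape[0],:z.shape[1]]
    P=np.stack([(u-K[0,2])/K[0,0]*z,(v-K[1,2])/K[1,1]*z,z],-1)
    W=P@T[:3,:3].T+T[:3,3]; W[z<=0]=np.nan
    return W
E
python3 - <<'E'
from h import *
a=dict(np.load("top0.npz"));W=cloud(a)
np.set_printoptions(precision=3,suppress=True,linewidth=200)
print("cabinet",W[130,300],W[160,340])
def box(n,r0,r1,c0,c1,zmin=.006,zmax=.4):
    w=W[r0:r1,c0:c1].reshape(-1,3);w=w[(w[:,2]>zmin)&(w[:,2]<zmax)]
    print(n,len(w),np.nanmin(w,0),np.nanmax(w,0),np.median(w,0)); return w
box("jar",222,255,408,442,.07)
box("mill",150,185,378,402,.05)
box("mug",160,200,246,296,.03)
box("tape",232,276,172,218,.012)
s=box("scanner",212,272,280,356,.006)
b=s[(s[:,2]<.018)]
print(cv2.minAreaRect((b[:,:2]).astype(np.float32)))
u=s[s[:,2]>.05];print(cv2.minAreaRect((u[:,:2]).astype(np.float32)),u[:,2].max())
c1=cv2.resize(a["pixels"][210:275,275:360],None,fx=6,fy=6,interpolation=cv2.INTER_CUBIC)
b=dict(np.load("scene0.npz"))
cv2.imwrite("pics/crop1.png",c1)
E
```

```text
cabinet [ 0.561 -0.054  0.622] [ 0.55  -0.114  0.499]
jar 328 [ 0.45  -0.351  0.07 ] [ 0.494 -0.306  0.112] [ 0.47  -0.326  0.105]
mill 208 [ 0.636 -0.279  0.05 ] [ 0.67  -0.243  0.093] [ 0.649 -0.259  0.083]
mug 513 [ 0.577 -0.016  0.03 ] [0.655 0.095 0.097] [0.611 0.044 0.072]
tape 536 [0.387 0.187 0.012] [0.482 0.284 0.031] [0.433 0.237 0.024]
scanner 2257 [ 0.391 -0.159  0.006] [0.541 0.019 0.14 ] [ 0.46  -0.075  0.041]
((0.46753600239753723, -0.07007508724927902), (0.1494971662759781, 0.17639344930648804), 1.2608747482299805)
((0.46447867155075073, -0.07318770885467529), (0.06589298695325851, 0.11731842905282974), 20.96324348449707) 0.1395625984463691
```

View pics/crop1.png

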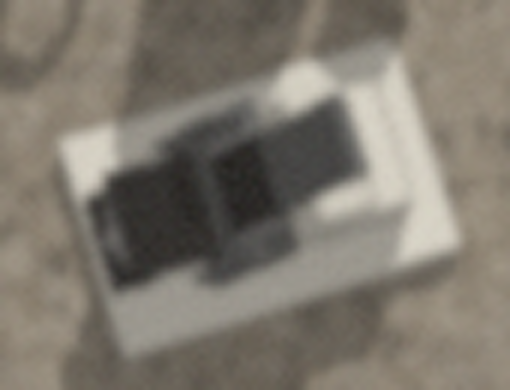

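```bash
python3 - <<'E'
from rig import arm,kin,optics
import cv2,numpy as np
np.set_printoptions(precision=3,suppress=True,linewidth=200)
f=optics.grab_frame("wrist");np.savez("w0.npz",**f)
print(f["tool_from_camera"],f["intrinsics"])
b=np.load("scene0.npz")["pixels"]
c=cv2.resize(b[225:305,310:480],None,fx=4,fy=4,interpolation=cv2.INTER_CUBIC)
cv2.imwrite("pics/two.png",np.vstack([c[:, :640],f["pixels"]])[:, :][-600:] if 0 else np.vstack([cv2.resize(c,(640,300)),cv2.resize(f["pixels"],(640,400))[:300]]))
cv2.imwrite("pics/two.png",np.vstack([cv2.resize(c,(425,200)),cv2.resize(f["pixels"],(640,400))[:,:425]*0])[:200])
h=np.zeros((600,680,3),np.uint8);h[:320,:680]=c;h[320:600,:448]=cv2.resize(f["pixels"],(448,280));cv2.imwrite("pics/two.png",h)
E
```

```text
[[ 0.001 -0.969 -0.248  0.069]
 [ 1.     0.001  0.001  0.   ]
 [-0.    -0.248  0.969 -0.178]
 [ 0.     0.     0.     1.   ]] [[323.823   0.    322.975]
 [  0.    323.823 195.665]
 [  0.      0.      1.   ]]
```

View pics/two.png

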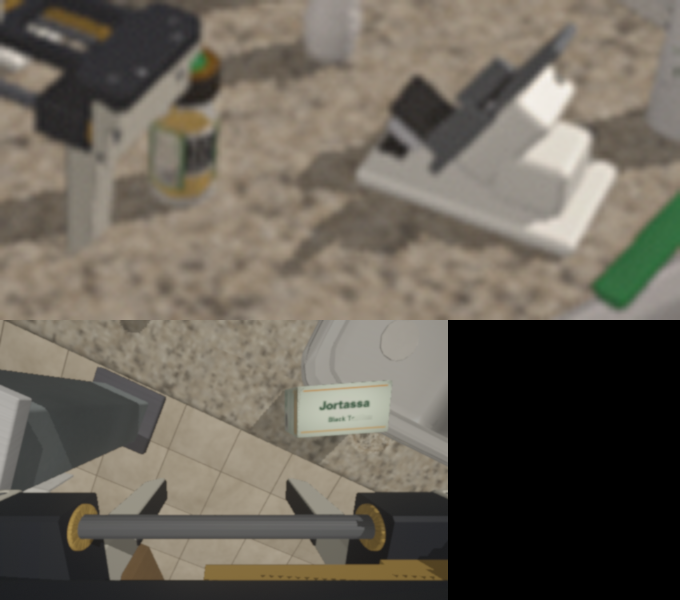

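```bash
cat >> h.py <<'E'
np.set_printoptions(precision=4,suppress=True,linewidth=200)
from scipy.spatial.transform import Rotation as Ro
def rpy(R): return Ro.from_matrix(R).as_euler('xyz',degrees=True)
def R_of(o): return Ro.from_euler('xyz',o,degrees=True).as_matrix()
def ray(f,px,z,T=None):
    T=f["pose"] if T is None else T
    d=T[:3,:3]@np.linalg.inv(f["intrinsics"])@np.array([px[0],px[1],1.]);return T[:3,3]+d*(z-T[2,3])/d[2]
def camT(f,pos,rot):
    T=np.eye(4);T[:3,:3]=R_of(rot);T[:3,3]=pos;return T@f["tool_from_camera"]
def look(cam,target,up,tfc):
    z=target-cam;z/=np.linalg.norm(z);x=np.cross(z,up);x/=np.linalg.norm(x);y=np.cross(z,x)
    T=np.eye(4);T[:3,:3]=np.c_[x,y,z];T[:3,3]=cam;T=T@np.linalg.inv(tfc);return T[:3,3],rpy(T[:3,:3])
E
python3 - <<'E'
from h import *
from rig import arm,kin,optics
a=dict(np.load("top0.npz"));W=cloud(a)
c=np.array([[60,150],[125,355],[460,250],[395,55]])
P=np.array([ray(a,(275+x/6,210+y/6),.012) for x,y in c]);print(P)
print(np.linalg.norm(np.roll(P,-1,0)-P,axis=1),P.mean(0))
d=(P[2]+P[3]-P[0]-P[1]);yaw=np.degrees(np.arctan2(d[1],d[0]));print("yaw",yaw)
# tongue points: crop (280..350,110..190)
m=W[210+19:210+33,275+46:275+58].reshape(-1,3);m=m[np.isfinite(m[:,0])]
ce=np.median(m,0);m=m[np.abs(m-ce).max(1)<.04];u,s,v=np.linalg.svd(m-m.mean(0));print("tongue",m.mean(0),v[2],s)
f=dict(np.load("w0.npz"));tfc=f["tool_from_camera"]
J=np.array([.47,-.328,.05])
for az in(-70,-60,-90,-45,-110):
  for el in (45,35,55):
    r=np.radians;D=np.array([np.cos(r(az))*np.cos(r(el)),np.sin(r(az))*np.cos(r(el)),np.sin(r(el))])
    p,o=look(J+.32*D,J,np.array([0,0,1.]),tfc);q=kin.solve_ik(p,o);print(az,el,p,o,None if q is None else np.round(q,0))
E
```

```text
[[ 0.4811  0.008   0.012 ]
 [ 0.3957 -0.0205  0.012 ]
 [ 0.4399 -0.16    0.012 ]
 [ 0.5221 -0.1331  0.012 ]]
[0.0901 0.1464 0.0865 0.1469] [ 0.4597 -0.0764  0.012 ]
yaw -73.11981257525801
tongue [ 0.4695 -0.0958  0.1105] [-0.3703  0.8043  0.4648] [0.1982 0.1186 0.0414]
-70 45 [ 0.5067 -0.4299  0.1264] [-179.8506  -59.3526  109.8562] [-51.  73.  28.  23. 134. -64.]
-70 35 [ 0.5107 -0.4408  0.1064] [-179.7798  -69.3525  109.7921] [-52.  87.   8.  34. 149. -53.]
-70 55 [ 0.5016 -0.4159  0.144 ] [-179.889   -49.3526  109.8875] [-50.  63.  42.  18. 122. -67.]
-60 45 [ 0.5239 -0.422   0.1264] [-179.8506  -59.3526  119.8562] [-47.  78.  18.  17. 142. -70.]
-60 35 [ 0.5297 -0.432   0.1064] [-179.7798  -69.3525  119.7921] None
-60 55 [ 0.5164 -0.4091  0.144 ] [-179.889   -49.3526  119.8875] [-47.  66.  36.  12. 127. -74.]
-90 45 [ 0.4697 -0.4363  0.1264] [-179.8506  -59.3526   89.8562] [-59.  64.  48.  31. 120. -56.]
-90 35 [ 0.4697 -0.4479  0.1064] [-179.7798  -69.3525   89.7921] [-60.  72.  39.  37. 129. -53.]
-90 55 [ 0.4697 -0.4214  0.144 ] [-179.889   -49.3526   89.8875] [-57.  56.  56.  26. 110. -57.]
-45 45 [ 0.5464 -0.4048  0.1264] [-179.8506  -59.3526  134.8562] None
-45 35 [ 0.5546 -0.4131  0.1064] [-179.7798  -69.3525  134.7921] None
-45 55 [ 0.5358 -0.3943  0.144 ] [-179.889   -49.3526  134.8875] [-42.  69.  29.   3. 131. -85.]
-110 45 [ 0.4326 -0.4297  0.1264] [-179.8506  -59.3526   69.8562] [-66.  55.  67.  38. 105. -52.]
-110 35 [ 0.4287 -0.4406  0.1064] [-179.7798  -69.3525   69.7921] [-68.  62.  62.  43. 112. -53.]
-110 55 [ 0.4377 -0.4157  0.144 ] [-179.889   -49.3526   69.8875] [-63.  48.  72.  34.  97. -51.]
```

```bash
python3 - <<'E'
from h import *
from rig import arm,kin,optics
tfc=np.load("w0.npz")["tool_from_camera"]
J=np.array([.47,-.328,.05]);r=np.radians;az,el=-80,50
D=np.array([np.cos(r(az))*np.cos(r(el)),np.sin(r(az))*np.cos(r(el)),np.sin(r(el))])
p,o=look(J+.31*D,J,np.array([0,0,1.]),tfc)
arm.goto(p,o)
p=arm.current_tool_pos();o=arm.current_tool_rot()
f=optics.grab_frame("wrist");s=optics.grab_frame("scene")
np.savez("w1.npz",p=p,o=o,**f);np.savez("scene1.npz",**s)
print(p,o,arm.current_clock())
h=np.zeros((600,800,3),np.uint8)
h[:,:600]=cv2.resize(f["pixels"][95:295,223:423],(600,600),interpolation=cv2.INTER_CUBIC)
cv2.imwrite("pics/w1.png",h[:,:600])
E
```

```text
[ 0.4858 -0.4221  0.1286] [-179.7846  -54.2228   99.6921] 1.3417
```

View pics/w1.png

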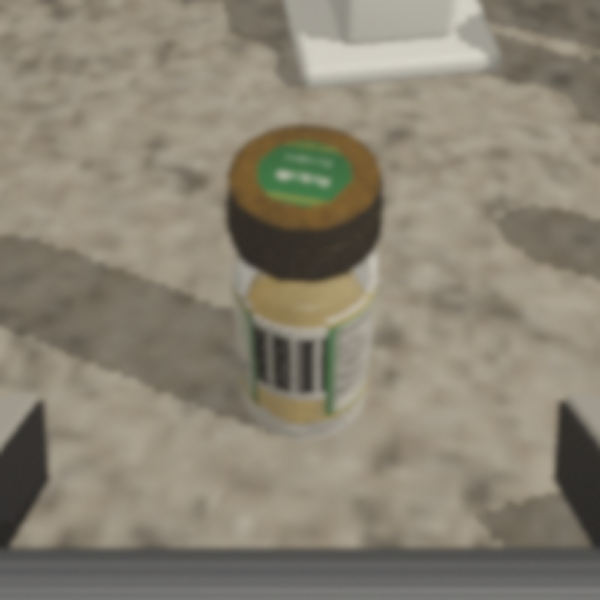

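```bash
python3 - <<'E'
from h import *
w=dict(np.load("w1.npz"));T=camT(w,w["p"],w["o"]);W=cloud(w,T)
c=W[95:260,270:380].reshape(-1,3);l=c[(c[:,2]>.099)&(c[:,2]<.112)]
(ce,r)=cv2.minEnclosingCircle(l[:,:2].astype(np.float32));print("lid",ce,r,np.median(l[:,2]),l.mean(0),len(l))
A=ray(w,(223+305/3,95+178/3),.105,T);print("ray lid",A)
t=dict(np.load("top0.npz"));m=cloud(t)[215:260,400:450].reshape(-1,3);m=m[(m[:,2]>.098)&(m[:,2]<.113)];print("top lid",cv2.minEnclosingCircle(m[:,:2].astype(np.float32)))
def az(px,ax,rad=.0217):
    d=T[:3,:3]@np.linalg.inv(w["intrinsics"])@np.array([px[0],px[1],1.]);o=T[:3,3];q=o[:2]-ax
    a,b,cc=d[:2]@d[:2],2*q@d[:2],q@q-rad**2;s=(-b-np.sqrt(b*b-4*a*cc))/2/a;h=o+s*d;return np.degrees(np.arctan2(*(h[:2]-ax)[::-1])),h[2]
g=w["pixels"].astype(int)
for row in(212,215,218):
    print(row,g[row,300:352,1].tolist())
for ax in(np.array(ce),A[:2]):
  print([az((223+x/3,95+y/3),ax) for x,y in((250,360),(329,360),(289.5,330),(289.5,395))])
E
```

```text
lid (0.47008126974105835, -0.32876741886138916) 0.022521929815411568 0.10534521576223212 [ 0.4708 -0.3323  0.1049] 1698
ray lid [ 0.4714 -0.3305  0.105 ]
top lid ((0.47156795859336853, -0.3292781412601471), 0.022418145090341568)
212 [102, 107, 114, 120, 122, 118, 104, 82, 60, 47, 52, 71, 90, 90, 72, 55, 52, 56, 65, 88, 111, 113, 99, 80, 63, 55, 72, 102, 125, 123, 99, 85, 97, 113, 124, 132, 136, 139, 141, 143, 144, 146, 149, 154, 160, 161, 157, 152, 152, 153, 151, 148]
215 [104, 104, 106, 108, 111, 111, 105, 89, 68, 53, 53, 70, 89, 91, 73, 54, 49, 55, 65, 87, 109, 111, 98, 80, 63, 56, 72, 103, 124, 118, 92, 81, 96, 113, 126, 135, 140, 140, 138, 137, 140, 146, 151, 156, 159, 158, 150, 146, 146, 148, 149, 148]
218 [111, 109, 108, 106, 105, 108, 105, 91, 71, 53, 49, 66, 88, 92, 75, 55, 53, 61, 69, 87, 109, 112, 98, 80, 62, 56, 71, 102, 125, 120, 92, 83, 97, 114, 129, 140, 145, 146, 145, 145, 145, 146, 151, 155, 157, 154, 149, 145, 144, 142, 137, 132]
[(np.float64(-129.46436441444754), np.float64(0.037522186133858826)), (np.float64(-56.93124097112589), np.float64(0.04538631921579475)), (np.float64(-89.44181589417231), np.float64(0.06229037025082254)), (np.float64(-90.35973668755841), np.float64(0.028320170714905668))]
[(np.float64(-133.5004149761773), np.float64(0.0384897345013632)), (np.float64(-60.136347839550865), np.float64(0.048577376742008016)), (np.float64(-92.08225021501114), np.float64(0.06448111223778308)), (np.float64(-93.00052424447544), np.float64(0.030816609632221825))]
```

```bash
python3 - <<'E'
from h import *
from rig import arm,kin,optics
tfc=np.load("w0.npz")["tool_from_camera"]
J=np.array([.471,-.329,.045]);r=np.radians;az,el=-97,36
D=np.array([np.cos(r(az))*np.cos(r(el)),np.sin(r(az))*np.cos(r(el)),np.sin(r(el))])
p,o=look(J+.27*D,J,np.array([0,0,1.]),tfc)
print(p); arm.goto(p,o)
p=arm.current_tool_pos();o=arm.current_tool_rot()
f=optics.grab_frame("wrist")
np.savez("w2.npz",p=p,o=o,**f)
print(p,o,arm.current_clock(),arm.current_ft_force())
cv2.imwrite("pics/w2.png",cv2.resize(f["pixels"][135:255,263:383],(600,600),interpolation=cv2.INTER_CUBIC))
E
```

```text
[ 0.4611 -0.4069  0.0741]
[ 0.4593 -0.4077  0.0738] [-179.523   -68.4257   82.3476] 1.775 [0.5085 0.2304 0.6316]
```

View pics/w2.png

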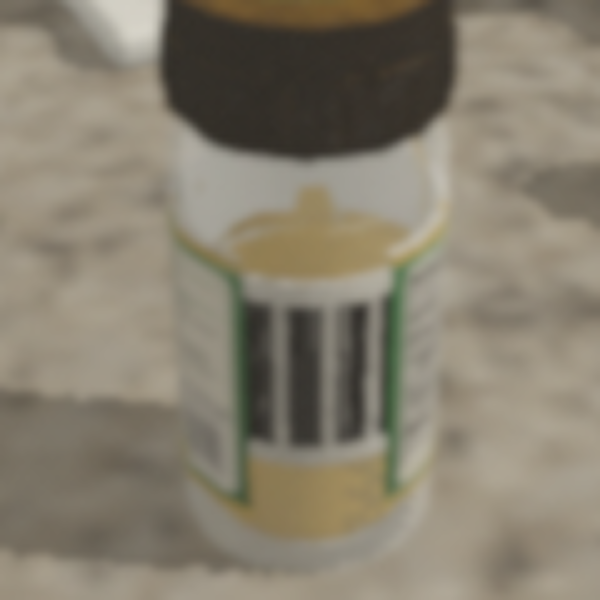

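```bash
python3 - <<'E'
from h import *
from rig import kin,arm
w=dict(np.load("w2.npz"));T=camT(w,w["p"],w["o"])
def az(px,ax,rad):
    d=T[:3,:3]@np.linalg.inv(w["intrinsics"])@np.array([px[0],px[1],1.]);o=T[:3,3];q=o[:2]-ax
    a,b,cc=d[:2]@d[:2],2*q@d[:2],q@q-rad**2;D=b*b-4*a*cc;s=(-b-np.sqrt(max(D,0)))/2/a;h=o+s*d;return [round(np.degrees(np.arctan2(*(h[:2]-ax)[::-1])),1),round(h[2],4)]
# jar axis lateral from silhouettes at crop row 370 (175,437)
r_=lambda x,y:(263+(x+.5)/5-.5,135+(y+.5)/5-.5)
print(ray(w,r_(306,370),.045,T))
for ax in(np.array([.4712,-.3293]),np.array([.4700,-.3293]),ray(w,r_(306,370),.045,T)[:2]+[0.0029,.0215]):
  print(ax,[az(r_(x,y),ax,.0219) for x,y in((176,370),(236,370),(246,370),(318,370),(390,370),(400,370),(436,370))])
hsv=cv2.cvtColor(w["pixels"],cv2.COLOR_BGR2HSV)
for row in (196,205,214,222,226): print(row,[tuple(map(int,x)) for x in w["pixels"][row,305:320]],"|",[tuple(map(int,x)) for x in w["pixels"][row,336:348]])
E
```

```text
[ 0.4676 -0.3481  0.045 ]
[ 0.4712 -0.3293] [[np.float64(178.6), np.float64(0.0319)], [np.float64(-131.2), np.float64(0.0443)], [np.float64(-126.2), np.float64(0.0451)], [np.float64(-95.4), np.float64(0.0472)], [np.float64(-63.6), np.float64(0.0443)], [np.float64(-58.2), np.float64(0.0433)], [np.float64(-28.2), np.float64(0.0361)]]
[ 0.47   -0.3293] [[np.float64(178.6), np.float64(0.0319)], [np.float64(-127.3), np.float64(0.045)], [np.float64(-122.6), np.float64(0.0457)], [np.float64(-92.3), np.float64(0.0473)], [np.float64(-59.6), np.float64(0.0437)], [np.float64(-53.8), np.float64(0.0426)], [np.float64(-13.0), np.float64(0.0318)]]
[ 0.4705 -0.3266] [[np.float64(178.6), np.float64(0.0298)], [np.float64(-128.5), np.float64(0.0427)], [np.float64(-123.6), np.float64(0.0434)], [np.float64(-92.7), np.float64(0.0451)], [np.float64(-59.7), np.float64(0.0416)], [np.float64(-53.8), np.float64(0.0404)], [np.float64(-13.0), np.float64(0.0297)]]
196 [(128, 143, 148), (129, 143, 148), (126, 141, 144), (115, 132, 131), (95, 115, 107), (75, 98, 83), (62, 80, 68), (56, 67, 64), (58, 65, 67), (62, 6
[... 1343 characters left out ...]
, 89), (98, 107, 111), (106, 115, 119)] | [(129, 139, 143), (142, 153, 156), (140, 151, 154), (126, 140, 139), (103, 124, 114), (88, 115, 96), (99, 123, 109), (115, 133, 129), (127, 141, 143), (136, 148, 153), (146, 158, 163), (152, 165, 170)]
226 [(103, 112, 116), (106, 115, 120), (115, 125, 130), (120, 132, 136), (113, 128, 129), (95, 113, 108), (76, 99, 91), (79, 104, 104), (93, 117, 123), (103, 124, 132), (108, 126, 135), (112, 127, 135), (113, 128, 134), (113, 127, 133), (113, 127, 132)] | [(123, 146, 155), (118, 144, 156), (110, 141, 152), (98, 131, 137), (83, 116, 110), (84, 114, 97), (106, 129, 119), (129, 146, 146), (148, 162, 167), (158, 173, 178), (161, 177, 182), (155, 174, 180)]
```

```bash
python3 - <<'E'
from h import *
from rig import arm,kin,optics
tfc=np.load("w0.npz")["tool_from_camera"]
S=np.array([.462,-.08,.07]);r=np.radians
v=[]
for az,el in((107,55),(107,65),(90,60),(125,60)):
    D=np.array([np.cos(r(az))*np.cos(r(el)),np.sin(r(az))*np.cos(r(el)),np.sin(r(el))])
    p,o=look(S+.36*D,S,np.array([0,0,1.]),tfc);q=kin.solve_ik(p,o);v.append((p,o,q));print(az,el,p,o,None if q is None else np.round(q))
for yaw in(87,-93):
    print("grasp",yaw,[None if q is None else np.round(q) for q in(kin.solve_ik([.4708,-.329,z],[180,0,yaw]) for z in(.25,.088))])
psi=r(-74);xs=np.array([np.cos(psi),np.sin(psi),0]);ys=np.array([-np.sin(psi),np.cos(psi),0]);z=np.array([0,0,1.])
bz=np.sin(r(30))*xs+np.cos(r(30))*z;bx=np.cos(r(30))*xs-np.sin(r(30))*z
for s in(1,-1):
    R=np.c_[-s*bx,s*ys,-bz]
    B=np.array([.46,-.06,.042])
    print("place",s,rpy(R),[None if q is None else np.round(q) for q in(kin.solve_ik(B+bz*h,rpy(R)) for h in(.09,.12,.25))])
arm.goto(np.array(arm.current_tool_pos())+[0,-.06,.15],[-179.5,-50,85])
for p,o,q in v:
    if q is not None:
        arm.goto([.44,-.25,.30],o); arm.goto(p,o);break
p=arm.current_tool_pos();o=arm.current_tool_rot()
f=optics.grab_frame("wrist");np.savez("w3.npz",p=p,o=o,**f)
print(p,o,arm.current_clock(),arm.current_ft_force())
cv2.imwrite("pics/w3.png",cv2.resize(f["pixels"][75:275,203:443],(720,600),interpolation=cv2.INTER_CUBIC))
E
```

```text
107 55 [0.4283 0.0314 0.1968] [-179.889   -49.3526  -73.1125] [  27.   18.  117.  -53.   69. -139.]
107 65 [0.4353 0.0086 0.2151] [-179.9142  -39.3526  -73.0948] [  19.   11.  116.  -45.   63. -153.]
90 60 [0.4623 0.0249 0.2065] [-179.9027  -44.3526  -90.1025] [  21.   23.  104.  -42.   77. -140.]
125 60 [0.4021 0.0061 0.2065] [-179.9027  -44.3526  -55.1025] [  23.    5.  129.  -59.   53. -152.]
grasp 87 [array([-40.,  20.,  88.,   0.,  72., -37.]), array([-40.,  31.,  97.,   0.,  52., -37.])]
grasp -93 [array([-40.,  20.,  88.,  -0.,  72., 143.]), array([-40.,  31.,  97.,  -0.,  52., 143.])]
place 1 [180. -30. 106.] [array([-30.,  31.,  98.,  21.,  75., -56.]), array([-31.,  30.,  96.,  20.,  78., -55.]), array([-35.,  27.,  82.,  18.,  95., -54.])]
place -1 [180.  30. -74.] [array([-30.,  31.,  98.,  21.,  75., 124.]), array([-31.,  30.,  96.,  20.,  78., 125.]), array([-35.,  27.,  82.,  18.,  95., 126.])]Traceback (most recent call last):
  File "<stdin>", line 20, in <module>
rig.PlanningError: the arm cannot take that pose within its joint ranges
```

```bash
python3 - <<'E'
from h import *
from rig import arm,kin,optics
tfc=np.load("w0.npz")["tool_from_camera"]
S=np.array([.462,-.08,.07]);r=np.radians;az,el=107,55
D=np.array([np.cos(r(az))*np.cos(r(el)),np.sin(r(az))*np.cos(r(el)),np.sin(r(el))])
p,o=look(S+.36*D,S,np.array([0,0,1.]),tfc)
q0=np.array(arm.current_joints());
a=np.array(arm.current_tool_pos());Rt=R_of(arm.current_tool_rot())
ok=0
for d,dz in((.06,.05),(.04,.08),(.03,.05),(0.02,.1),(0,.1)):
    try: arm.move_straight(a-Rt[:,2]*d+[0,0,dz],rate=.25);ok=1;print("back",d,dz);break
    except arm.PlanningError: pass
assert ok
arm.goto([.40,-.28,.32],[180,0,87])
arm.goto([.40,-.05,.32],[180,0,-73])
arm.goto(p,o)
p=arm.current_tool_pos();o=arm.current_tool_rot()
f=optics.grab_frame("wrist");np.savez("w3.npz",p=p,o=o,**f)
print(p,o,arm.current_clock(),arm.current_ft_force())
cv2.imwrite("pics/w3.png",cv2.resize(f["pixels"][75:275,203:443],(720,600),interpolation=cv2.INTER_CUBIC))
E
```

```text
back 0.06 0.05
[0.4283 0.0313 0.1969] [-179.8598  -49.3505  -73.1523] 11.175 [-1.495   1.0032  0.7336]
```

View pics/w3.png

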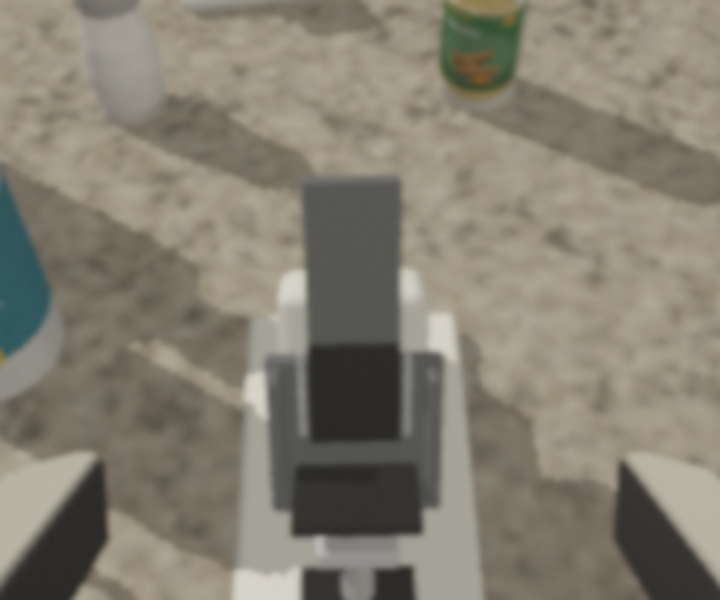

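```bash
python3 - <<'E'
from h import *
w=dict(np.load("w3.npz"));T=camT(w,w["p"],w["o"]);W=cloud(w,T);C=T[:3,3]
px=lambda x,y:(203+(x+.5)/3-.5,75+(y+.5)/3-.5)
def reg(x0,x1,y0,y1):
    a=px(x0,y0);b=px(x1,y1);m=W[round(a[1]):round(b[1]),round(a[0]):round(b[0])].reshape(-1,3);return m[np.isfinite(m[:,0])]
m=np.vstack([reg(312,392,190,340),reg(316,394,350,432)])
c=m.mean(0)
for _ in range(3):
    u,s,v=np.linalg.svd(m-c,full_matrices=False);n=v[2]*np.sign(v[2][2]);e=(m-c)@n;m=m[abs(e)<.004];c=m.mean(0)
print("plane",c,n,"lean from vertical",np.degrees(np.arcsin(n[2])),"az",np.degrees(np.arctan2(n[1],n[0]))-180,len(m),e.std())
def hit(x,y):
    d=T[:3,:3]@np.linalg.inv(w["intrinsics"])@np.array([*px(x,y),1.]);return C+d*((c-C)@n)/(d@n)
P={k:hit(*v) for k,v in dict(tTL=(304,179),tTR=(399,178),wTL=(308,345),wTR=(401,344),wBL=(308,439),wBR=(403,438)).items()}
for k in P:print(k,P[k])
print("tongue w",np.linalg.norm(P["tTL"]-P["tTR"]),"win w",np.linalg.norm(P["wTL"]-P["wTR"]),np.linalg.norm(P["wBL"]-P["wBR"]),"h",np.linalg.norm(P["wTL"]-P["wBL"]))
yv=(P["tTL"]-P["tTR"]+P["wTL"]-P["wTR"]+P["wBL"]-P["wBR"]);print("y az",np.degrees(np.arctan2(yv[1],yv[0]))-90)
up=(P["tTL"]+P["tTR"]-P["wBL"]-P["wBR"]);print("up az",np.degrees(np.arctan2(up[1],up[0])),np.linalg.norm(up)/2)
win=(P["wTL"]+P["wTR"]+P["wBL"]+P["wBR"])/4;tt=(P["tTL"]+P["tTR"])/2
ps=np.radians(-73.6);xs=np.array([np.cos(ps),np.sin(ps),0]);ys=np.array([-xs[1],xs[0],0]);z=np.array([0,0,1.])
bz=.5*xs+.75**.5*z;bx=.75**.5*xs-.5*z
print("bed from win",win-.04*bz-.0225*bx,"from tongue top",tt-.12*bz-.0225*bx)
q=c-.0225*bx;q=q-bz*(q[2]-.042)/bz[2];print("bed from plane",q)
B=win-.04*bz-.0225*bx
f=reg(300,412,472,522);r=(f-B);L=np.c_[r@bx,r@ys,r@bz];print("foot",np.median(L,0),L.min(0),L.max(0),np.percentile(L[:,2],[10,25,75,90]))
mid=lambda x,y,zz:ray(w,px(x,y),zz,T)
E
```

```text
plane [ 0.4679 -0.0839  0.094 ] [-0.2679  0.816   0.5121] lean from vertical 30.80613395910263 az -71.8233723536286 2025 0.0007290382500561506
tTL [ 0.4898 -0.1023  0.1347]
tTR [ 0.4597 -0.1121  0.1345]
wTL [ 0.4809 -0.0728  0.083 ]
wTR [ 0.4491 -0.0831  0.0828]
wBL [ 0.476  -0.0537  0.0501]
wBR [ 0.4421 -0.0647  0.0499]
tongue w 0.03168396261295332 win w 0.03337865317290609 0.03563202803335105 h 0.03830512672972729
y az -72.03236852337997
up az -71.89465577942498 0.09850399827380531
bed from win [ 0.4509 -0.0307  0.0431] from tongue top [ 0.4523 -0.0309  0.0419]
bed from plane [ 0.4521 -0.0302  0.042 ]
foot [-0.003  -0.0004  0.0117] [-0.0192 -0.0202  0.0104] [0.0149 0.02   0.0129] [0.0111 0.0114 0.0119 0.0122]
```

```bash
python3 - <<'E'
from h import *
from rig import arm,kin,optics
t=arm.current_clock
arm.goto([.40,-.15,.33],[180,0,87]);print(t())
arm.goto([.4708,-.3293,.21],[180,0,87]);print(t())
p=arm.current_tool_pos();o=arm.current_tool_rot()
f=optics.grab_frame("wrist");np.savez("w4.npz",p=p,o=o,**f)
W=cloud(f,camT(f,p,o)).reshape(-1,3)
l=W[(abs(W[:,2]-.105)<.004)&(np.hypot(W[:,0]-.471,W[:,1]+.329)<.05)]
c,r=cv2.minEnclosingCircle(l[:,:2].astype(np.float32));print("lid",c,r,np.median(l,0),len(l),p)
c=np.array(c)
if np.hypot(*(c-[.4708,-.3293]))<.006 and abs(r-.022)<.002:
    arm.move_straight([c[0],c[1],.088],[180,0,87],rate=.15);print(t(),arm.current_ft_force())
    arm.clamp(25);print(t(),arm.current_width(),arm.current_gripper_force(),arm.current_tool_pos())
E
```

```text
12.9167
13.825
lid (0.47005027532577515, -0.32825109362602234) 0.022036897018551826 [ 0.4706 -0.3273  0.1054] 1746 [ 0.471  -0.3286  0.2107]
14.8417 [-0.2105  0.4579 -0.0454]
15.6917 0.04282638535035543 24.999787509441376 [ 0.47   -0.3282  0.088 ]
```

```bash
cat >> h.py <<'E'
ps=np.radians(-72.2);xs=np.array([np.cos(ps),np.sin(ps),0]);ys=np.array([-xs[1],xs[0],0])
bz=.5*xs+np.array([0,0,.75**.5]);bx=.75**.5*xs-np.array([0,0,.5])
Rp=np.c_[-bx,ys,-bz];OP=rpy(Rp);B=np.array([.4517,-.0306,.0422])
G=.088
def pt(under,dx=0,dy=0): return B+bz*(under+G)+bx*dx+ys*dy
E
python3 - <<'E'
from h import *
from rig import arm,kin,optics
t=arm.current_clock
assert abs(np.linalg.det(Rp)-1)<1e-6
arm.move_straight([.4700,-.3282,.25],rate=.25);print(t(),arm.current_width(),OP)
arm.goto(pt(.15,-.005),OP);print(t())
arm.move_straight(pt(.07,-.004),OP,rate=.15)
arm.pause(.3)
F=np.mean([arm.current_ft_force() for _ in range(5)],0);p=np.array(arm.current_tool_pos());print(t(),F,F@bz,p-pt(.07,-.004),arm.current_tool_rot(),arm.current_width())
f=optics.grab_frame("wrist");s=optics.grab_frame("scene");tp=optics.grab_frame("top")
np.savez("w5.npz",p=p,o=arm.current_tool_rot(),**f)
h=np.zeros((600,800,3),np.uint8)
h[:300,:400]=cv2.resize(f["pixels"][150:330,200:440],(400,300));
h[:300,400:]=cv2.resize(s["pixels"][170:290,340:500],(400,300),interpolation=cv2.INTER_CUBIC)
h[300:,:400]=cv2.resize(tp["pixels"][190:280,270:390],(400,300),interpolation=cv2.INTER_CUBIC)
cv2.imwrite("pics/w5.png",h)
E
```

```text
16.4917 0.0429056154073549 [180.  -30.  107.8]
17.225
18.2083 [-0.3655  0.295  -1.274 ] -1.299565408890349 [ 0.0002 -0.0003  0.0004] [179.966  -29.9636 107.8013] 0.04287914592789813
```

View pics/w5.png

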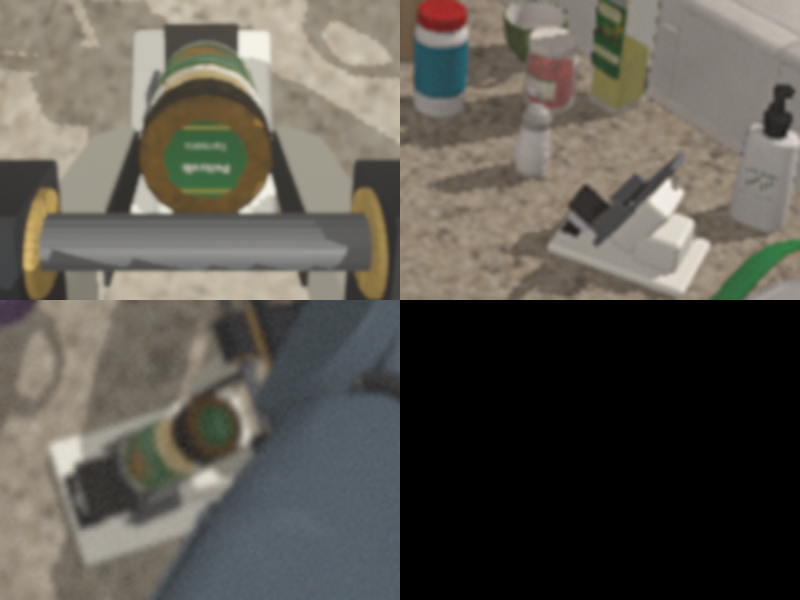

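```bash
python3 - <<'E'
from h import *
from rig import arm
t=arm.current_clock
def F():
    arm.pause(.12);f=np.mean([arm.current_ft_force() for _ in range(3)],0);return np.array([f@bx,f@ys,f@bz])
F0=F();print("F0",F0,t())
arm.move_straight(pt(.03,-.003),OP,rate=.1);print(F()-F0)
arm.move_straight(pt(.016,-.003),OP,rate=.06);print(F()-F0,t())
dx=-.003
while dx<.0015:
    f=F()-F0
    if f[0]<-1.5: break
    dx+=.001;arm.move_straight(pt(.016,dx),OP,rate=.02)
print("dx",dx,F()-F0,t())
u=.016
while u>.0105:
    u-=.001;arm.move_straight(pt(u,dx),OP,rate=.02);f=F()-F0;print(round(u,4),f,round(t(),2))
    if f[2]>4: break
E
```

```text
F0 [-0.3094  0.1348 -1.8576] 18.475
[ 1.6922 -0.0806  0.4284]
[-0.096   0.1535  0.559 ] 19.6417
dx 0.001 [-6.8449 -0.0586  3.7974] 21.3417
0.015 [-6.     -0.0884  5.3723] 21.71
```

```bash
python3 - <<'E'
from h import *
from rig import arm
t=arm.current_clock;F0=np.array([-.31,.13,-1.86])
def F():
    arm.pause(.12);f=np.mean([arm.current_ft_force() for _ in range(3)],0);return np.array([f@bx,f@ys,f@bz])
def go(u,dx,r=.02): arm.move_straight(pt(u,dx),OP,rate=r);f=F()-F0;p=np.array(arm.current_tool_pos())-pt(u,dx);print(round(u,4),dx,f.round(2),(p@np.c_[bx,ys,bz]*1e3).round(2),round(t(),2));return f
go(.016,0);go(.016,-.001);go(.015,-.0005)
go(.014,-.0005);f=go(.013,-.0005)
u=.013
while u>.009 and f[2]<10: u-=.001;f=go(u,-.0005)
E
```

```text
0.016 0 [ 0.29 -0.76  0.81] [ 0.33 -0.01 -0.01] 22.07
0.016 -0.001 [ 1.   -0.22  0.73] [ 0.07 -0.04 -0.04] 22.44
0.015 -0.0005 [ 0.54 -0.07  0.41] [-0.01 -0.02 -0.03] 22.81
0.014 -0.0005 [0.21 0.46 0.73] [-0.01  0.01 -0.  ] 23.18
0.013 -0.0005 [ 1.55 -0.02  0.38] [-0.02  0.   -0.02] 23.54
0.012 -0.0005 [1.05 0.22 2.17] [0.07 0.09 0.13] 23.91
0.011 -0.0005 [ 1.54 -0.28  3.65] [0.03 0.07 0.06] 24.27
0.01 -0.0005 [2.07 0.01 4.42] [0.   0.04 0.03] 24.64
0.009 -0.0005 [1.74 1.08 4.65] [0.04 0.02 0.04] 25.01
```

```bash
python3 - <<'E'
from h import *
from rig import arm
t=arm.current_clock;F0=np.array([-.31,.13,-1.86])
def F():
    arm.pause(.12);f=np.mean([arm.current_ft_force() for _ in range(3)],0);return np.array([f@bx,f@ys,f@bz])
def go(u,dx,r=.02): arm.move_straight(pt(u,dx),OP,rate=r);f=F()-F0;p=np.array(arm.current_tool_pos())-pt(u,dx);print(round(u,4),dx,f.round(2),(p@np.c_[bx,ys,bz]*1e3).round(2),round(t(),2));return f
u=.009;f=[0,0,0]
while u>.001 and f[2]<12.5:
    u-=.001 if u>.0065 else .0004
    f=go(u,-.0005)
for _ in range(4): arm.pause(.3);print((F()-F0).round(2),round(t(),2),arm.current_width())
E
```

```text
0.008 -0.0005 [1.72 0.89 5.39] [0.02 0.05 0.06] 25.38
0.007 -0.0005 [1.39 0.51 5.83] [0.02 0.03 0.03] 25.74
0.006 -0.0005 [1.43 0.93 6.25] [0.01 0.05 0.04] 26.11
0.0056 -0.0005 [1.91 1.08 7.11] [0.01 0.03 0.04] 26.48
0.0052 -0.0005 [ 2.49 -0.28  7.77] [0.03 0.01 0.02] 26.84
0.0048 -0.0005 [ 2.38 -0.4   8.57] [-0.    0.01 -0.  ] 27.21
0.0044 -0.0005 [2.38 1.36 8.82] [0. 0. 0.] 27.57
0.004 -0.0005 [1.67 1.21 7.43] [ 0.02  0.01 -0.01] 27.94
0.0036 -0.0005 [ 2.45 -0.35 10.94] [0.17 0.11 0.32] 28.31
0.0032 -0.0005 [ 2.17  0.06 14.45] [0.35 0.19 0.64] 28.68
[ 2.25  0.18 12.27] 29.09 0.04311200034758934
[ 2.92 -0.4  13.16] 29.51 0.042653716036257186
[ 1.63  0.12 13.1 ] 29.93 0.043171124820619085
[ 2.65 -0.01 13.02] 30.34 0.04339513811745014
```

```bash
python3 - <<'E'
from h import *
from rig import arm,optics
t=arm.current_clock;F0=np.array([-.31,.13,-1.86])
def F():
    arm.pause(.12);f=np.mean([arm.current_ft_force() for _ in range(3)],0);return np.array([f@bx,f@ys,f@bz])
def go(u,dx,r=.01): arm.move_straight(pt(u,dx),OP,rate=r);f=F()-F0;print(round(u,4),dx,f.round(2),round(t(),2));return f
go(.008,-.0005);go(.0118,-.0005);go(.0120,.0003)
arm.pause(.5)
arm.clamp(5);print(t(),F()-F0)
arm.ungrasp();print(t(),F()-F0)
arm.move_straight(pt(.14,-.003),OP,rate=.15);print(t())
p=np.array(arm.current_tool_pos());o=arm.current_tool_rot()
f=optics.grab_frame("wrist");tp=optics.grab_frame("top");np.savez("w6.npz",p=p,o=o,**f);np.savez("top6.npz",**tp)
h=np.zeros((300,800,3),np.uint8)
h[:,:400]=cv2.resize(f["pixels"][120:300,200:440],(400,300));
h[:,400:]=cv2.resize(tp["pixels"][190:280,270:390],(400,300),interpolation=cv2.INTER_CUBIC)
cv2.imwrite("pics/w6.png",h)
W=cloud(f,camT(f,p,o)).reshape(-1,3);L=(W-B)@np.c_[bx,ys,bz]
l=L[(np.hypot(L[:,0],L[:,1])<.035)&(L[:,2]>.108)&(L[:,2]<.126)];print(len(l),np.median(l[:,2]),cv2.minEnclosingCircle(l[:,:2].astype(np.float32)))
E
```

```text
0.008 -0.0005 [2.24 0.74 4.93] 31.09
0.0118 -0.0005 [1.04 0.21 2.6 ] 31.74
0.012 0.0003 [1.09 0.51 2.02] 32.11
32.825 [-1.4041  0.081   2.1238]
33.875 [-0.0514 -0.2628  1.7318]
34.9917
2112 0.11762941335565878 ((0.006440653465688229, -0.001913884305395186), 0.028005799278616905)
```

View pics/w6.png

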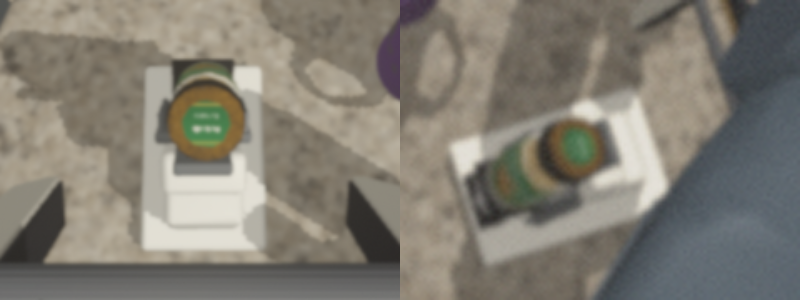

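```bash
python3 - <<'E'
from h import *
from rig import arm,workorder
f=dict(np.load("w6.npz"));W=cloud(f,camT(f,f["p"],f["o"])).reshape(-1,3);L=(W-B)@np.c_[bx,ys,bz]
for lo,hi in((.1165,.119),(.1155,.1165)):
    l=L[(np.hypot(L[:,0],L[:,1])<.03)&(L[:,2]>lo)&(L[:,2]<hi)&(L[:,0]<.0215)];print(len(l),l[:,1].min(),l[:,1].max(),l[:,0].min(),l[:,0].max(),np.percentile(l[:,1],[1,99]))
l=L[(np.hypot(L[:,0],L[:,1])<.018)&(L[:,2]>.11)&(L[:,2]<.125)];A=np.c_[l[:,:2],np.ones(len(l))];print("lid tilt",np.degrees(np.linalg.lstsq(A,l[:,2],rcond=None)[0][:2]))
print(arm.current_ft_force(),arm.current_clock())
E
```

```text
1468 -0.021123845279747696 0.021099674071572812 -0.02079641424400243 0.02086065193991051 [-0.0201  0.0201]
138 -0.021144224433046574 0.02125900038037236 -0.020378314219602747 0.02135543245755709 [-0.0207  0.0212]
lid tilt [0.621  0.3323]
[-0.6547 -0.0145 -0.4262] 35.0917
```

The jar is centred and lies flat on the bed, with the foot back up and the robot clear of it.

```bash
python3 - <<'E'
from rig import workorder
print(workorder.sign_off())
E
```

```text
the job is handed in; nothing more can be done
None
```

I scanned the jar and handed in the job at about 35 s. I pressed the foot to its stop and held it at about 13 N for over 1.5 s, then let it back up. The jar was left leaning centred in the cradle, sticker to the window, with the bystanders untouched as far as I know, though I took no final check picture of them.

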